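# Lock out the isolator and pull the hidden plug-in card for inspection

### The arm

A 6-joint arm with a two-finger parallel gripper is mounted at the origin on the work surface. World frame = base frame: x ahead of the robot, y to its left, z up, the work surface at z = 0. Lengths are in mm, angles in rad, forces in N, time in s.
With the tool pointing down it reaches from about 400 to 925 mm from the base axis. Payload 12.5 kg.
Tool frame: the origin (TCP) lies midway between the tips of the shut fingers; the grasp point (between the pads) lies 19 mm behind it; z points along the fingers, y is the direction in which the jaws open and shut (so a half turn about z gives the same grasp; the last joint's range is limited). The gripper opens to 95 mm and grips with 3 to 60 N. Pads are 20 mm wide; open, the fingers measure 119 mm over their backs; the gripper's body (75 mm by 180 mm) begins 59 mm behind the grasp point.
Start: joints at [1.05, 0.491, 1.559, -0, 1.092, -0.106], TCP at [251.865, 572.023, 214.661] pointing down, gripper open.
Joint ranges: [-3.1, 3.1], [-0.84, 2.19], [0.05, 2.79], [-1.13, 4.28], [0.06, 2.93], [-2.69, 2.69]. Speed limits (rad/s): [2.22, 2.22, 2.79, 3.14, 3.14, 3.14].

### API

Orientations are given as [roll, pitch, yaw] about the fixed x, y, z axes, in that order (R = Rz(yaw) Ry(pitch) Rx(roll)).
In Python, from cell import env gives the robot as it stands.
- The arm moves only by the tool drive_tool, never from a script. Its argument "increments" is a list of rows, each a list of 2 entries, a list of its own where there are three numbers: the shift along the tool's x, y, z as a fraction of full scale, then the turn, a rotation vector about the tool's x, y, z as a fraction of full scale. In form: [[[x, y, z], [ax, ay, az]], ...]. A call has 1 to 5 rows; each row shifts and turns the commanded pose from where the row before left it, along the tool's axes as they then stand; what a row does not reach is not made up. Full scale, the value 1, is 30 mm for a shift and 0.08 rad for a turn. A row lasts 1/12 s, in which the tool goes at most 41.7 mm and 7.16 degrees, less where a joint would pass 70% of its speed; a pose out of reach is approached as far as the arm can. A call with a number of a shift or a turn outside -1 to 1 is refused whole. A call with a gripper value outside its range is refused whole. "jaw" is the opening, from -1 (shut) to 1 (fully open), so that 0 is half open, set as the call begins (left out, the last holds). The fingers move at their own pace and stop on an object; the grip force is fixed at half the most. Time passes only in rows, so rows that do not move let the fingers close. It gives the time, the measured TCP pose, the force and the opening at its end, in the units of the state.
- env.state(): the state, without advancing time (a new reading comes with each control period).
- env.read_camera(name): name is "scene" or "side" or "wrist"; returns a dict with "pixels" (480x640x3 uint8, blue, green, red), "vertical_fov" (degrees; the focal length in pixels is half the picture's height over the tangent of half this angle, whatever the lens; pixels are square), "cx", "cy" (the principal point, pixels), "world_to_cam" (4x4, takes a point from world to camera coordinates). Camera axes: x right, y down, z forward; pixel columns grow to the right and rows downward; lengths in mm; the calibration is good to about 2 mm. A picture is of the moment at which its call begins. There is no depth.
- env.job_done(): hands the job in, once; it reports no verdict.
Trained networks look in a picture, given as the dict that the camera call returned (one of the last four; its "shot" number tells which), for a name from the list of things; names that differ only in an ending like _2 or _b are one class to them, and where a whole thing is asked for, a point or a joint stands for the part that bears it (a point fixed in the world has none). Each returns a list of dicts, best first, with "score" (0 to 1); they miss things now and then, are a little off and sometimes report something else, mostly with a low value. They report only what shows in the picture. A call takes as long as a camera call. They do not tell look-alikes from the thing itself.
- env.boxes_of(target, picture): "point" ([x, y, z] in mm, in world coordinates, good to about 4 mm: the middle of the surface that is visible of it).
- env.tip_of(target, picture): "point" ([x, y, z] in mm, in world coordinates, good to about 4 mm: a listed point, or the origin of a listed thing).
The state is a dict: "t": time; "joints": joint angles; "qvel": joint speeds; "tau": joint torques, N m; "eef_pos": TCP position; "tcp_rot": TCP orientation; "ft_force": force on the tool from outside, world axes, zero at the start; "moment": the same for the moment, N m; "opening": opening from 0.0 (shut) to 1.0 (fully open).
Only numpy, scipy, OpenCV 4.12 (cv2) and the standard library are available. Lean on these libraries where they do the work, as an engineer would, in place of code of your own. Each camera call takes 0.05 s, during which the arm holds its last target.

### The job

Make the bench supply safe first: swing the red lockout hasp on the yellow isolator fully down over its staple. Then lift the blue cover flap on the supply past upright so that it stays open, draw the hidden plug-in card straight up out of its guides by the orange tab, and finish holding the card still and upright in the gripper over the middle of the round blue inspection pad, with 10 to 15 cm of air beneath it. Do not put the card down or let it go, leave the hasp closed and the flap open, and do not disturb the other things on the bench.

Things in the scene. Friction and masses are not known exactly. Their poses are not given: they have to be found in the camera images.
- hasp (a joint): red lockout hasp on the yellow isolator: 0 = lying flat over the staple (closed, its stop), about 1.57 = standing upright; range 0 to 1.7 rad. Stiff hinge (0.05 N m of friction): it stays wherever it is left and must be pushed all the way down, about 1 N near its end
- hasp_hinge (a point): hinge of the red hasp, on top of the fixed yellow isolator box, 66 mm above the bench. Axes are those of the box: the hinge line is y; the closed hasp runs from here along -x. At joint value a the strap's end lies 98 cos(a) mm along -x and 98 sin(a) mm above the hinge. The strap is 98 mm long, 30 mm wide, 4 mm thick, slotted from 64 to 86 mm from the hinge
- hasp_end (a point): middle of the free end of the red hasp, on its outer (upper when closed) face
- flap (a joint): blue cover flap on top of the bench supply: 0 = shut, flat; 1.57 = upright; 2.0 = its open stop. Stiff hinge (0.14 N m of friction): it stays wherever it is left, about 2 N at the knob
- flap_hinge (a point): hinge of the blue flap, on the fixed bench supply, 120 mm above the bench. Axes are those of the supply: hinge line along x; the shut flap (6 mm thick, 147 mm long, 190 mm wide in x) runs from here along -y; opening lifts its free edge up and over towards +y. The card stands 80 mm along -y from here
- flap_grip (a point): grip point of the black knob on the flap: 125 mm from the hinge along the flap and 22 mm above its underside. The knob is 12 mm wide along the hinge line (pinch it this way and it can turn between the fingers), 18 mm across that, and stands 30 mm above the 6 mm sheet. Axes: those of the supply when shut, turning with the flap
- card_mid (a point): centre of the plug-in card hidden under the flap, 49 mm above its lower edge; z up. Green board 8 mm thick (x), 80 mm wide (y), 70 mm tall; on top an orange pull tab 12 mm thick (x), 30 mm wide (y), 28 mm tall, its centre 35 mm above this point
- card: the same card, 98 mm tall in all, about 90 g; origin in the middle of its lower edge. It stands on the well's floor, tab top 10 mm below the rim, its two side edges in open-topped guides 50 mm deep with 1.5 mm of play: draw it straight up by 55 mm or more to free it
- unit: fixed bench supply with the blue flap, 260 (x) x 240 (y) x 120 mm tall, origin under its centre on the bench. Under the flap is a well open at the top, x from -80 to 80 and y from -55 to 60 mm, floor 12 mm above the bench, where the card stands at the centre
- isolator: fixed yellow isolator box, 110 (x) x 80 (y) x 60 mm tall, origin under its centre on the bench; hasp hinge at x = +45 mm. A thin steel staple on it, 71 to 81 mm from the hinge, rises to 75 mm above the bench, through the slot of the closed hasp; a red rocker switch lies under the strap at the middle
- pad_top (a point): middle of the top of the round blue inspection pad with a white ring, 110 mm across, 4 mm thick, fixed to the bench
- meter1: orange handheld multimeter, 150 x 75 x 40 mm, lying flat; bystander
- meter2: second orange multimeter, 150 x 75 x 40 mm; bystander
- driver: screwdriver 170 mm long lying on the bench; bystander
- spool: small metal solder spool, 48 mm across, 40 mm tall; bystander
- flux: amber bottle 48 mm across, 100 mm tall; bystander
- tray: grey parts tray 90 x 120 x 30 mm; bystander
- cup: dark steel cup 68 mm across, 80 mm tall; bystander
Mind the look-alikes: they are no part of the job. Of the things that look like the isolator, the larger one is meant.

How it is judged:
By the outcome, as a careful person would: the job done as asked, in the order asked, and still so for the second after the job is handed in, while the arm keeps its last pose, push and grip.
It also fails if it takes over 72 s, if anything falls off the work surface, if the arm or the gripper's body presses on something with over 40 N, if the wrist force passes 120 N, or if a joint passes its speed limit or range.

## Working session

There is one attempt and no reset: what is moved stays moved. The work goes in short steps, Python scripts to look and compute and a tool call to move; the robot and the scene stay as the last step left them, time stands still between calls to the robot, and variables do not carry over. Pictures are saved under pics/ and viewed, and the job is handed in when it is done.

Besides the shell and the picture viewer there is one more tool, called after "Request:" as name(argument=value, ...), one argument or row to a line, values as JSON. drive_tool: Moves the arm, as the interface text tells. Its arguments: {"type":"object","properties":{"increments":{"type":"array","items":{"type":"array"}},"jaw":{"type":"number"}},"required":["increments"]}

```bash
ls; mkdir -p pics; cat > h.py <<'E'
import numpy as np, cv2
from cell import env
from scipy.spatial.transform import Rotation as R
np.set_printoptions(precision=3,suppress=True)
def shot(n,f):
    p=env.read_camera(n); cv2.imwrite('pics/'+f,p['pixels']); return p
def proj(p,X):
    X=np.atleast_2d(X); c=(p['world_to_cam']@np.c_[X,np.ones(len(X))].T).T
    f=240/np.tan(np.radians(p['vertical_fov'])/2)
    return np.c_[c[:,0]/c[:,2]*f+p['cx'],c[:,1]/c[:,2]*f+p['cy']]
def ray(p,uv,z):
    f=240/np.tan(np.radians(p['vertical_fov'])/2)
    W=np.linalg.inv(p['world_to_cam']); d=W[:3,:3]@np.array([(uv[0]-p['cx'])/f,(uv[1]-p['cy'])/f,1]); o=W[:3,3]
    return o+d*(z-o[2])/d[2]
E
python3 - <<'E'
from h import *
print(env.state())
for n in ['scene','side','wrist']:
    p=shot(n,n+'0.png'); print(n,p['vertical_fov'],np.linalg.inv(p['world_to_cam'])[:3])
    for t in ['hasp_hinge','hasp_end','flap_hinge','flap_grip','pad_top','unit','isolator']:
        for d in env.tip_of(t,p)[:3]: print(t,np.round(d['point']),round(d['score'],2),proj(p,d['point'])[0].round())
E
```

```text
pics
{'t': 0.0, 'joints': array([ 1.05 ,  0.492,  1.559,  0.   ,  1.092, -0.106]), 'qvel': array([ 0.001,  0.   , -0.   , -0.   ,  0.   ,  0.   ]), 'tau': array([  0.001, -61.262, -25.818,   0.069,   0.048,  -0.   ]), 'eef_pos': array([251.727, 571.802, 214.065]), 'tcp_rot': array([-3.141, -0.   ,  2.727]), 'ft_force': array([ 0.69 , -0.086,  0.   ]), 'moment': array([-0.012, -0.041,  0.017]), 'opening': 0.9997009088029309}
scene 47.326446242992844 [[   0.889    0.316   -0.333  936.387]
 [   0.459   -0.608    0.648 -772.135]
 [   0.002   -0.729   -0.685  985.147]]
hasp_hinge [ 530. -339.   67.] 0.6 [235. 393.]
hasp_end [ 504. -329.  157.] 0.91 [220. 355.]
hasp_end [ 158. -314.   49.] 0.83 [100. 319.]
flap_hinge [571. 287. 122.] 0.7 [383. 197.]
flap_grip [588. 169. 146.] 0.94 [372. 217.]
pad_top [483. -88.   7.] 0.91 [281. 314.]
pad_top [ 694. -392.   -2.] 0.42 [297. 472.]
unit [578. 213.  -2.] 0.75 [371. 250.]
unit [587. 167. 146.] 0.74 [371. 218.]
unit [770.   3.  -0.] 0.55 [412. 334.]
isolator [ 492. -327.   -0.] 0.67 [226. 399.]
isolator [ 198. -327.    1.] 0.63 [115. 344.]
side 48.75955274764988 [[   0.864   -0.25     0.436  -51.257]
 [  -0.503   -0.44     0.744 -880.106]
 [   0.006   -0.863   -0.506  753.528]]
hasp_hinge [ 220. -346.   46.] 0.91 [295. 427.]
hasp_hinge [ 531. -340.   67.] 0.74 [438. 352.]
hasp_end [ 160. -313.   49.] 0.81 [253. 427.]
hasp_end [ 499. -332.  160.] 0.79 [428. 316.]
flap_hinge [567. 292. 121.] 0.8 [297. 196.]
flap_hinge [ 697. -396.   -1.] 0.6 [516. 365.]
flap_hinge [493. 460.   2.] 0.6 [250. 216.]
flap_grip [586. 167. 145.] 0.85 [326. 204.]
pad_top [482. -89.   5.] 0.67 [344. 314.]
unit [575. 210.   3.] 0.72 [314. 245.]
isolator [ 493. -329.    0.] 0.89 [416. 381.]
isolator [ 193. -328.   -1.] 0.58 [277. 445.]
wrist 66.57499306521478 [[  0.403   0.879   0.254 180.343]
 [  0.915  -0.387  -0.111 604.308]
 [  0.001   0.278  -0.961 385.521]]
```

View pics/scene0.png

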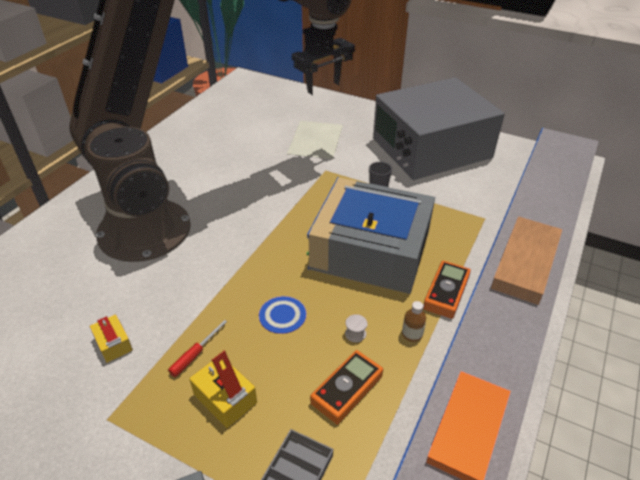

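View pics/side0.png

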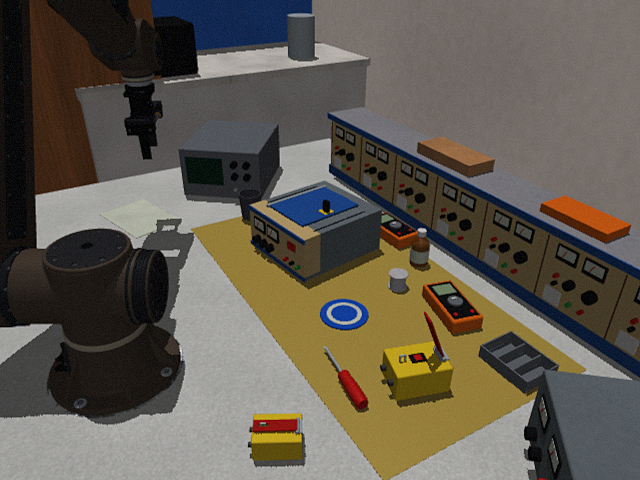

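```bash
python3 - <<'E'
import cv2
a=cv2.imread('pics/scene0.png')[300:480,60:360]; b=cv2.imread('pics/side0.png')[270:470,220:520]
cv2.imwrite('pics/cropA.png',cv2.resize(a,None,fx=2.6,fy=2.6,interpolation=3)); cv2.imwrite('pics/cropB.png',cv2.resize(b,None,fx=2.6,fy=2.6,interpolation=3))
E
```

```text
(no output)
```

View pics/cropA.png

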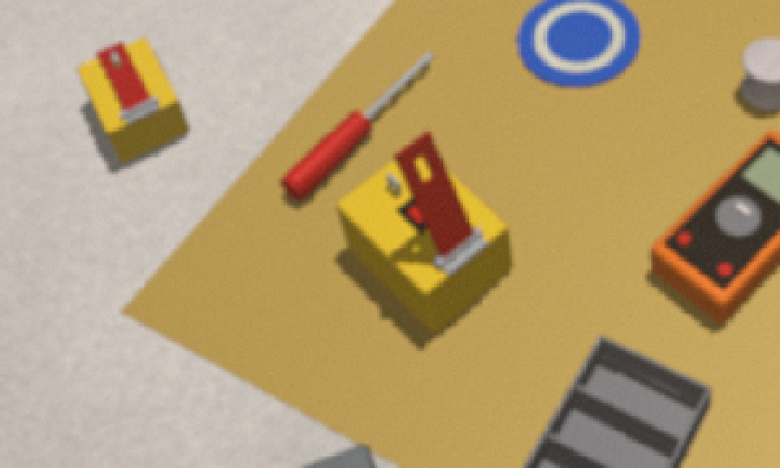

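View pics/cropB.png

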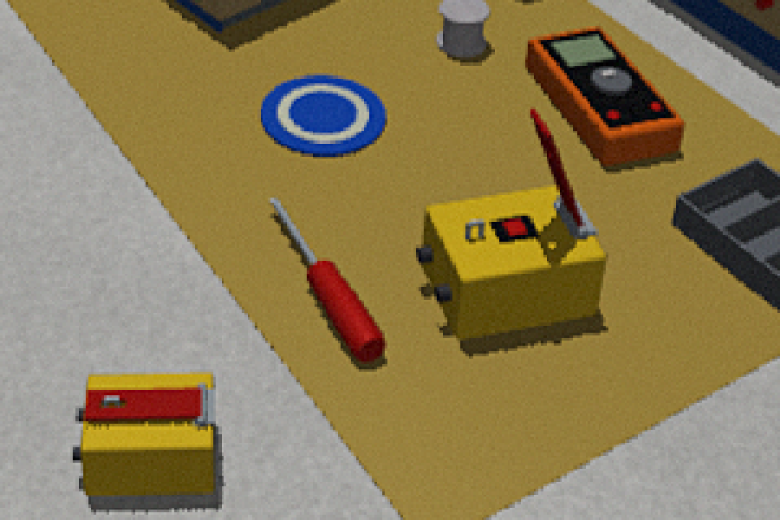

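Look-alikes:
- **Isolators:** the large yellow box is at scene (226,399) with its hasp standing open. The small one is at (110,338) with its hasp already closed. I choose the large one.
- **Red things:** the driver handle is at (185,360).
- **Supplies:** the unit with the blue flap is at (371,225). The grey instrument at (438,125) is not it.
- **Pad:** the only one is at (282,314).

The crops agree with these choices. Next I'll refine the poses with wireframe overlays.

```bash
cat > ov.py <<'E'
from h import *
def box(c,yaw,sx,sy,z0,z1):
    r=R.from_euler('z',yaw).as_matrix()
    P=[np.array([*c,0])+r@np.array([a*sx/2,b*sy/2,z]) for z in(z0,z1) for a,b in((-1,-1),(1,-1),(1,1),(-1,1))]
    return np.array(P)
def draw(img,p,P,col):
    q=proj(p,P); 
    for i,j in [(0,1),(1,2),(2,3),(3,0),(4,5),(5,6),(6,7),(7,4),(0,4),(1,5),(2,6),(3,7)]:
        cv2.line(img,tuple(int(v*8) for v in q[i]),tuple(int(v*8) for v in q[j]),col,1,cv2.LINE_AA,3)
E
python3 - <<'E'
from ov import *
I=((492.5,-328),-0.31); U=((576.5,211.5),0.146)
ims=[]
for n in('scene','side'):
    p=env.read_camera(n); im=p['pixels'].copy(); im=cv2.resize(im,None,fx=1,fy=1)
    draw(im,p,box(*I,110,80,0,60),(255,0,255)); draw(im,p,box(*U,260,240,0,120),(255,0,255))
    for q in proj(p,[[531,-340,66],[483,-88.5,4],[587,168,142]]): cv2.circle(im,tuple(int(v) for v in q),2,(0,255,0),-1)
    a=(im[330:440,170:290],im[165:305,290:450]) if n=='scene' else (im[300:410,360:480],im[165:305,230:390])
    ims+= [cv2.resize(a[0],(400,300),interpolation=2),cv2.resize(a[1],(400,300),interpolation=2)]
cv2.imwrite('pics/ov1.png',np.vstack([np.hstack(ims[:2]),np.hstack(ims[2:])]))
E
```

```text
(no output)
```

View pics/ov1.png

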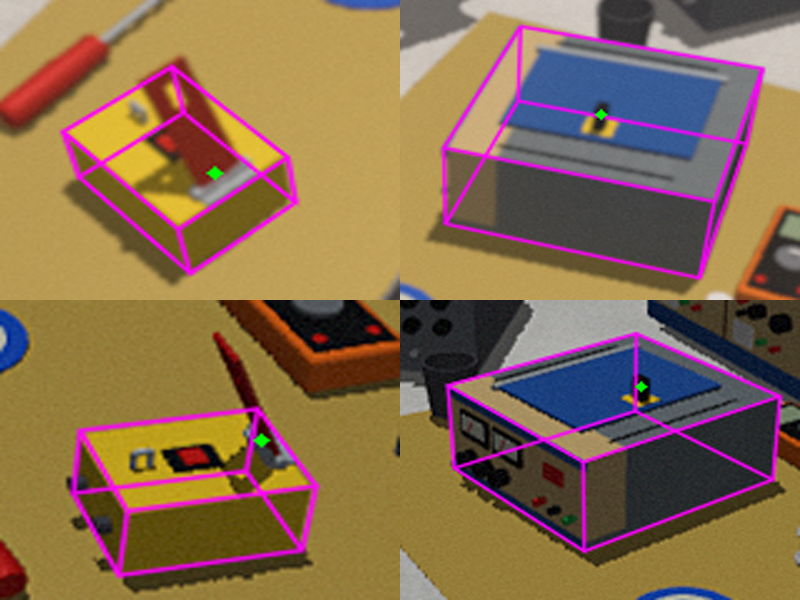

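The wireframes match both views: isolator centre (492.5,-328) at yaw -0.31, unit centre (576.5,211.5) at yaw 0.146. The hinge comes out at (535,-342,66). Next I'll move behind the hasp with the fingers shut.

Request:
drive_tool(
  increments=[
    [[-0.7,-0.8,0],[0,0,-0.65]],
    [[-0.75,-0.83,0],[0,0,-0.64]],
    [[-0.78,-0.85,0],[0,0,0]],
    [[-0.78,-0.85,0],[0,0,0]],
    [[-0.78,-0.85,0],[0,0,0]],
  ],
  jaw=-1,
)

```text
t: 1.72
eef_pos: [317.2, 414.6, 214.7]
tcp_rot: [3.141, 0.0, 2.831]
ft_force: [0.4, 0.8, 0.7]
opening: 0.704
```

Request:
drive_tool(
  increments=[
    [[-0.78,-0.85,0],[0,0,0]],
    [[-0.78,-0.85,0],[0,0,0]],
    [[-0.78,-0.85,0],[0,0,0]],
    [[-0.78,-0.85,0],[0,0,0]],
    [[-0.78,-0.85,0],[0,0,0]],
  ],
)

```text
t: 2.13
eef_pos: [389.7, 257.3, 214.9]
tcp_rot: [3.141, 0.0, 2.83]
ft_force: [1.0, 0.4, -0.8]
opening: 0.358
```

Request:
drive_tool(
  increments=[
    [[-0.78,-0.85,0],[0,0,0]],
    [[-0.78,-0.85,0],[0,0,0]],
    [[-0.78,-0.85,0],[0,0,0]],
    [[-0.78,-0.85,0],[0,0,0]],
    [[-0.78,-0.85,0],[0,0,0]],
  ],
)

```text
t: 2.55
eef_pos: [462.0, 99.9, 214.9]
tcp_rot: [3.141, 0.0, 2.83]
ft_force: [0.8, 0.1, 0.4]
opening: 0.023
```

Request:
drive_tool(
  increments=[
    [[-0.455,-0.886,0.1],[0,0,0]],
    [[-0.455,-0.886,0.1],[0,0,0]],
    [[-0.455,-0.886,0.1],[0,0,0]],
    [[-0.455,-0.886,0.1],[0,0,0]],
    [[-0.455,-0.886,0.1],[0,0,0]],
  ],
)

```text
t: 2.97
eef_pos: [485.8, -47.5, 199.6]
tcp_rot: [3.141, 0.0, 2.83]
ft_force: [1.0, 0.3, 0.1]
opening: 0.004
```

Request:
drive_tool(
  increments=[
    [[-0.455,-0.886,0],[0,0,0]],
    [[-0.455,-0.886,0],[0,0,0]],
    [[-0.455,-0.886,0],[0,0,0]],
    [[-0.455,-0.886,0],[0,0,0]],
    [[-0.455,-0.886,0],[0,0,0]],
  ],
)

```text
t: 3.38
eef_pos: [510.0, -194.9, 199.7]
tcp_rot: [3.142, 0.0, 2.83]
ft_force: [1.0, 0.6, 0.5]
opening: 0.002
```

Request:
drive_tool(
  increments=[
    [[-0.455,-0.886,0],[0,0,0]],
    [[-0.455,-0.886,0],[0,0,0]],
    [[-0.455,-0.886,0],[0,0,0]],
    [[-0.455,-0.886,0],[0,0,0]],
    [[-0.455,-0.886,0],[0,0,0]],
  ],
)

```text
t: 3.8
eef_pos: [534.2, -342.3, 199.6]
tcp_rot: [3.141, 0.0, 2.83]
ft_force: [1.0, 0.4, 0.5]
opening: 0.007
```

```bash
python3 - <<'E'
from h import *
s=env.state();print(s['t'],s['eef_pos'],s['tcp_rot'],s['joints'],s['ft_force'])
p=shot('side','side1.png');print(proj(p,s['eef_pos']));cv2.imwrite('pics/s1.png',cv2.resize(p['pixels'][220:420,320:520],None,fx=3,fy=3))
for d in env.tip_of('hasp_end',p)[:2]: print(d)
E
```

```text
3.8 [ 534.21  -342.262  199.623] [3.141 0.    2.83 ] [-0.674  0.519  1.552  0.     1.071 -1.933] [0.952 0.437 0.542]
[[449.881 294.762]]
{'point': [157.9, -310.8, 49.9], 'score': 0.81}
{'point': [498.2, -335.0, 160.5], 'score': 0.47}
```

View pics/s1.png

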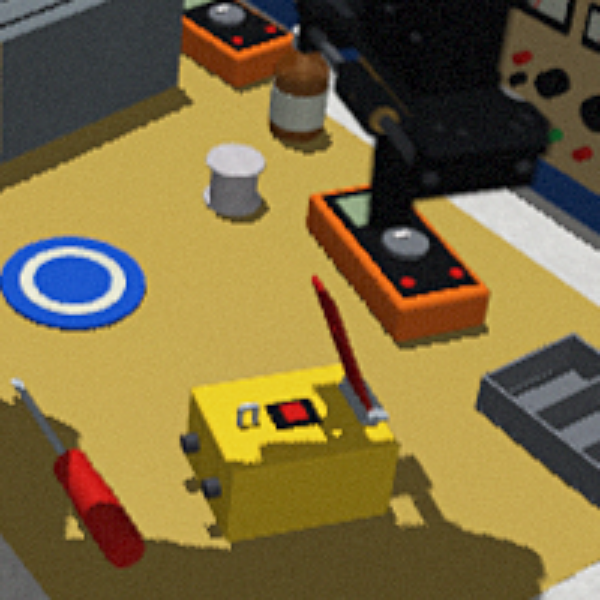

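The finger is above and behind the upright strap. Its tip is at about (390,225) in the crop, behind the strap end at (318,280). Next I'll descend, then sweep the strap over and down.

Request:
drive_tool(
  increments=[
    [[0,0,0.8],[0,0,0]],
    [[0,0,0.8],[0,0,0]],
    [[0,0,0.7],[0,0,0]],
    [[0.3,0,0.05],[0,0,0]],
    [[0.3,0,0.1],[0,0,0]],
  ],
)

```text
t: 4.32
eef_pos: [516.5, -334.3, 125.6]
tcp_rot: [3.141, -0.001, 2.831]
ft_force: [1.5, -0.7, 0.3]
opening: 0.005
```

Request:
drive_tool(
  increments=[
    [[0.3,0,0.15],[0,0,0]],
    [[0.3,0,0.25],[0,0,0]],
    [[0.1,0,0.25],[0,0,0]],
    [[0.1,0,0.25],[0,0,0]],
    [[0.05,0,0.25],[0,0,0]],
  ],
)

```text
t: 4.73
eef_pos: [492.7, -327.2, 91.7]
tcp_rot: [-3.141, 0.001, 2.83]
ft_force: [-0.5, 0.3, 0.0]
opening: 0.003
```

Request:
drive_tool(
  increments=[
    [[0,0,0.25],[0,0,0]],
    [[0,0,0.2],[0,0,0]],
    [[0,0,0.15],[0,0,0]],
    [[0,0,0.1],[0,0,0]],
    [[0,0,0],[0,0,0]],
  ],
)

```text
t: 5.15
eef_pos: [492.7, -327.3, 69.8]
tcp_rot: [3.141, -0.001, 2.83]
ft_force: [-0.3, -0.8, 0.8]
opening: 0.005
```

```bash
python3 - <<'E'
from h import *
s=env.state();print(s['t'],s['eef_pos'],s['tcp_rot'],s['ft_force'])
p=shot('side','side2.png');cv2.imwrite('pics/s2.png',cv2.resize(p['pixels'][260:420,340:500],None,fx=3.5,fy=3.5))
E
```

```text
5.15 [ 492.748 -327.287   69.805] [ 3.141 -0.001  2.83 ] [-0.34  -0.787  0.844]
```

View pics/s2.png

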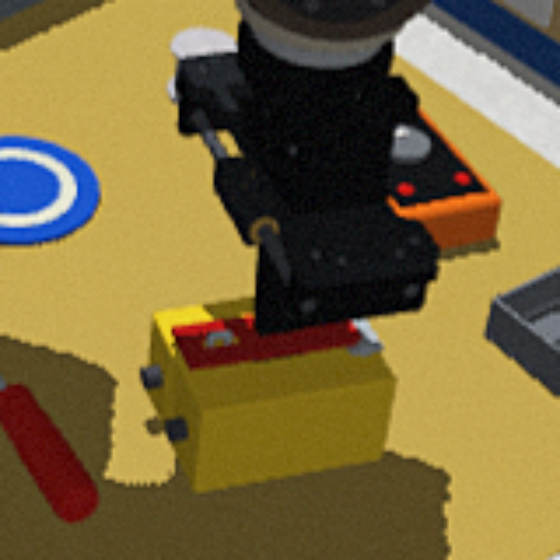

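Nearly flat, with the staple through the slot at (215,335) in the crop. I'll keep pressing until the force shows the stop.

Request:
drive_tool(
  increments=[
    [[0,0,0.05],[0,0,0]],
    [[0,0,0.05],[0,0,0]],
    [[0,0,0],[0,0,0]],
  ],
)

```text
t: 5.45
eef_pos: [493.1, -327.6, 68.3]
tcp_rot: [-3.141, 0.001, 2.83]
ft_force: [-0.7, -0.1, 3.5]
opening: 0.004
```

Request:
drive_tool(
  increments=[
    [[0,0,0.05],[0,0,0]],
    [[0,0,0.03],[0,0,0]],
    [[0,0,0],[0,0,0]],
  ],
)

```text
t: 5.7
eef_pos: [493.1, -327.6, 67.9]
tcp_rot: [-3.141, 0.002, 2.83]
ft_force: [-6.4, 4.2, 27.1]
opening: 0.003
```

The hasp is on its stop (27 N at z 67.9). I'll back off, lift, and turn towards the supply.

Request:
drive_tool(
  increments=[
    [[0,0,-0.5],[0,0,0]],
    [[0,0,-1],[0,0,0.5]],
    [[0,0,-1],[0,0,1]],
    [[0,0,-1],[0,0,1]],
    [[0,0,-1],[0,0,1]],
  ],
)

```text
t: 6.12
eef_pos: [492.7, -327.3, 201.8]
tcp_rot: [3.142, 0.0, 2.546]
ft_force: [0.3, -0.4, -0.3]
opening: 0.003
```

Request:
drive_tool(
  increments=[
    [[0,0,-0.3],[0,0,1]],
    [[0,0,0],[0,0,1]],
    [[0,0,0],[0,0,1]],
    [[0,0,0],[0,0,1]],
    [[0,0,0],[0,0,1]],
  ],
)

```text
t: 6.53
eef_pos: [492.8, -327.4, 209.5]
tcp_rot: [3.141, 0.0, 2.146]
ft_force: [0.7, 1.1, -0.3]
opening: 0.006
```

Request:
drive_tool(
  increments=[
    [[0,0,0],[0,0,1]],
    [[0,0,0],[0,0,1]],
    [[0,0,0],[0,0,1]],
    [[0,0,0],[0,0,1]],
    [[0,0,0],[0,0,1]],
  ],
  jaw=0,
)

```text
t: 6.95
eef_pos: [492.8, -327.4, 209.3]
tcp_rot: [3.141, 0.0, 1.746]
ft_force: [0.1, -0.4, -0.4]
opening: 0.301
```

```bash
cat >> h.py <<'E'
def rel(target,s=None):
    s=s or env.state(); M=R.from_euler('xyz',s['tcp_rot']).as_matrix()
    return M.T@(np.array(target)-s['eef_pos'])
E
python3 - <<'E'
from h import *
s=env.state();print(s['t'],s['eef_pos'],s['tcp_rot'],s['ft_force'],s['joints'])
p=shot('side','side3.png')
for t in('hasp_end','flap_grip'):
  for d in env.tip_of(t,p)[:2]: print(t,d)
p=shot('scene','scene3.png');cv2.imwrite('pics/s3.png',np.hstack([cv2.resize(x,(400,400)) for x in (p['pixels'][340:440,170:270],cv2.imread('pics/side3.png')[310:410,370:470])]))
for t in('hasp_end','flap_grip'):
  for d in env.tip_of(t,p)[:2]: print(t,d)
print(rel([585.5,168,220]))
E
```

```text
6.95 [ 492.801 -327.396  209.341] [3.141 0.    1.746] [ 0.098 -0.4   -0.361] [-0.698  0.449  1.65   0.     1.043 -0.873]
hasp_end {'point': [156.3, -313.1, 49.9], 'score': 0.91}
hasp_end {'point': [439.3, -317.2, 71.4], 'score': 0.65}
flap_grip {'point': [586.5, 165.9, 143.5], 'score': 0.72}
hasp_end {'point': [442.8, -312.8, 64.7], 'score': 0.68}
hasp_end {'point': [163.2, -310.0, 53.1], 'score': 0.66}
flap_grip {'point': [589.2, 168.3, 145.0], 'score': 0.63}
[470.562 180.554 -10.737]
```

View pics/s3.png

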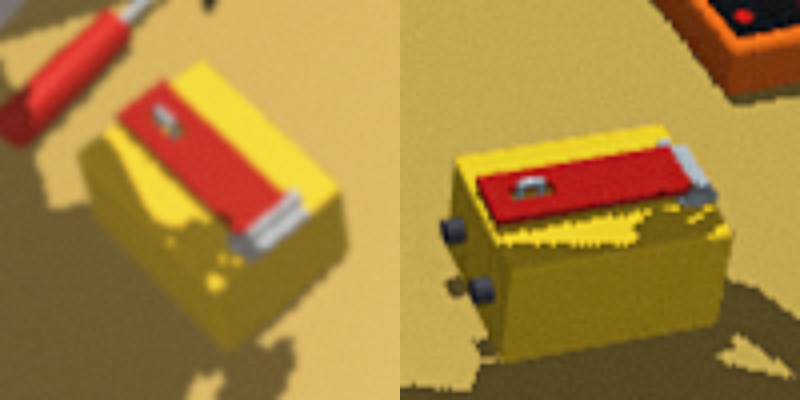

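The hasp lies flat with the staple through the slot in both views. Next I'll move to above the knob.

Request:
drive_tool(
  increments=[
    [[0.98,0.38,-0.1],[0,0,0.36]],
    [[0.98,0.36,-0.1],[0,0,0]],
    [[0.98,0.36,-0.1],[0,0,0]],
    [[0.98,0.36,-0.1],[0,0,0]],
    [[0.98,0.36,0],[0,0,0]],
  ],
)

```text
t: 7.67
eef_pos: [524.1, -172.4, 221.8]
tcp_rot: [3.141, 0.0, 1.723]
ft_force: [0.2, -0.2, 0.4]
opening: 0.5
```

Request:
drive_tool(
  increments=[
    [[0.98,0.36,0],[0,0,0]],
    [[0.98,0.36,0],[0,0,0]],
    [[0.98,0.36,0],[0,0,0]],
    [[0.98,0.36,0],[0,0,0]],
    [[0.98,0.36,0],[0,0,0]],
  ],
)

```text
t: 8.08
eef_pos: [555.3, -18.7, 221.4]
tcp_rot: [3.141, 0.0, 1.723]
ft_force: [-0.2, -0.3, -0.0]
opening: 0.503
```

Request:
drive_tool(
  increments=[
    [[0.98,0.36,0],[0,0,0]],
    [[0.98,0.36,0],[0,0,0]],
    [[0.9,0.36,0],[0,0,0]],
    [[0.5,0.2,0],[0,0,0]],
    [[0,0,0],[0,0,0]],
  ],
)

```text
t: 8.5
eef_pos: [578.4, 88.0, 221.1]
tcp_rot: [3.141, -0.0, 1.726]
ft_force: [-0.4, 0.4, -0.0]
opening: 0.498
```

```bash
python3 - <<'E'
from h import *
s=env.state();print(s['t'],s['eef_pos'],s['tcp_rot'],s['opening'])
p=shot('wrist','w4.png')
for t in('flap_grip','flap_hinge','unit'):
  for d in env.tip_of(t,p)[:2]: print(t,d,proj(p,d['point']))
print(rel([585.5,168,220]))
E
```

```text
8.5 [578.407  87.982 221.147] [ 3.141 -0.     1.726] 0.49843567177264797
flap_grip {'point': [585.4, 172.0, 145.9], 'score': 0.96} [[345.225 132.519]]
unit {'point': [582.3, 211.6, -4.8], 'score': 0.7} [[337.19   93.496]]
unit {'point': [660.3, -59.1, 1.3], 'score': 0.66} [[362.931 341.637]]
[81.544 20.037  1.193]
```

View pics/w4.png

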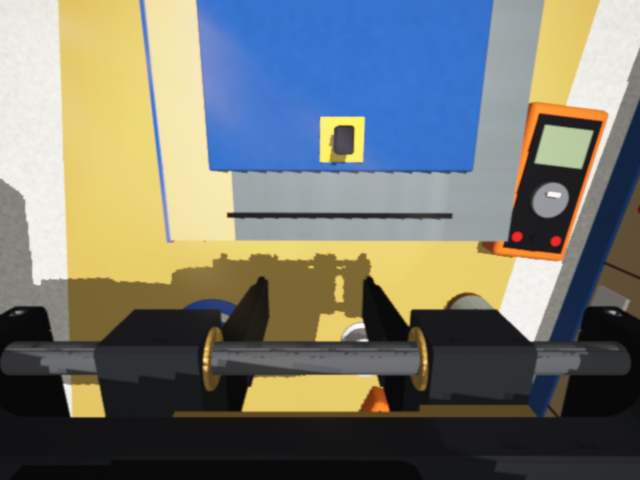

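```bash
python3 - <<'E'
from h import *
p=env.read_camera('wrist')
print(ray(p,(344.5,133),156), ray(p,(344,124),156),ray(p,(342,140),126))
# flap front edge corners at z=126, yaw check
a=ray(p,(210,170),126);b=ray(p,(474,171),126);print(a,b,np.arctan2(*(b-a)[1::-1]),(a+b)/2,np.linalg.norm(a-b))
c=ray(p,(168,241),120);d=ray(p,(511,241),120);print(c,d,np.arctan2(*(d-c)[1::-1]))
E
```

```text
[584.064 167.701 156.   ] [582.85  172.876 156.   ] [585.387 163.462 126.   ]
[495.397 128.901 126.   ] [682.62  156.539 126.   ] 0.14656481279229336 [589.008 142.72  126.   ] 189.2519043722317
[465.512  69.175 120.   ] [727.901 108.895 120.   ] 0.15023937194829856
```

```bash
python3 - <<'E'
from h import *
print(rel([585,167,131])/30)
E
```

```text
[2.696 0.645 3.009]
```

Request:
drive_tool(
  increments=[
    [[0.9,0.22,0],[0,0,0.1]],
    [[0.9,0.22,0.2],[0,0,0]],
    [[0.9,0.2,0.6],[0,0,0]],
    [[0,0,0.8],[0,0,0]],
    [[0,0,0.5],[0,0,0]],
  ],
)

```text
t: 9.17
eef_pos: [584.8, 168.3, 156.5]
tcp_rot: [-3.141, -0.0, 1.714]
ft_force: [0.6, 0.1, -0.7]
opening: 0.5
```

Request:
drive_tool(
  increments=[
    [[0,0,0.5],[0,0,0]],
    [[0,0,0.4],[0,0,0]],
    [[0,0,0],[0,0,0]],
  ],
)

```text
t: 9.42
eef_pos: [584.5, 166.9, 129.1]
tcp_rot: [-3.138, 0.0, 1.712]
ft_force: [0.1, -0.2, -0.0]
opening: 0.504
```

```bash
python3 - <<'E'
from h import *
s=env.state();print(s['t'],s['eef_pos'],s['tcp_rot'],s['opening'],s['ft_force'])
p=shot('wrist','w5.png'); print(rel([585,167,131])/30)
E
```

```text
9.4167 [584.484 166.88  129.071] [-3.138  0.     1.712] 0.5037318305489352 [ 0.072 -0.236 -0.012]
[-0.002 -0.002 -0.018]
```

View pics/w5.png

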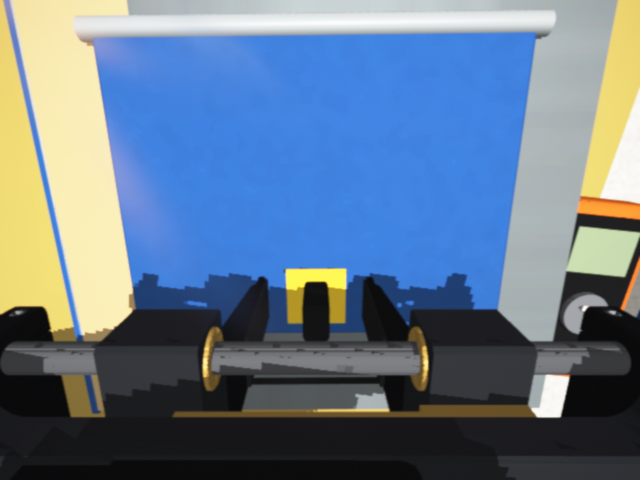

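The knob (316,310) is centred between the fingertips at (263,290) and (370,290). I'll close on it.

Request:
drive_tool(
  increments=[
    [[0,0,0],[0,0,0]],
    [[0,0,0],[0,0,0]],
    [[0,0,0],[0,0,0]],
    [[0,0,0],[0,0,0]],
    [[0,0,0],[0,0,0]],
  ],
  jaw=-1,
)

```text
t: 9.88
eef_pos: [585.5, 168.1, 131.8]
tcp_rot: [3.141, -0.0, 1.713]
ft_force: [-0.2, -0.7, -0.5]
opening: 0.203
```

Request:
drive_tool(
  increments=[
    [[0,0,0],[0,0,0]],
    [[0,0,0],[0,0,0]],
    [[0,0,0],[0,0,0]],
  ],
)

```text
t: 10.13
eef_pos: [584.7, 168.0, 131.5]
tcp_rot: [-3.14, 0.0, 1.714]
ft_force: [-5.3, -1.2, 5.7]
opening: 0.125
```

```bash
python3 - <<'E'
from h import *
s=env.state();print(s['t'],s['eef_pos'],s['tcp_rot'],s['opening'],s['ft_force'])
# arc path for grasp point: g0 rel hinge (along -y 123.., up)
pos=s['eef_pos']; 
h=np.array([566.8,290.6,120.]); yd=np.array([-np.sin(.147),np.cos(.147),0])
g=pos+[0,0,19]; d=g-h; y0=d@yd; z0=d[2]; r=np.hypot(y0,z0); b0=np.arctan2(z0,-y0); print(y0,z0,r,b0)
# tilt schedule: tool tilts by th
prev=None
for a in np.r_[0:1.86:0.1]:
    gy=-r*np.cos(b0+a); gz=r*np.sin(b0+a)
    if prev is not None: print(round(a,2), 'dy %.1f dz %.1f'%(gy-prev[0],gz-prev[1]),'fr tx %.2f tz %.2f'%((gy-prev[0])/30,-(gz-prev[1])/30), 'tip y%.0f z%.0f'%(gy,gz+101))
    prev=(gy,gz)
E
```

```text
10.1333 [584.692 167.978 131.451] [-3.14   0.     1.714] 0.12495710278156712 [-5.289 -1.236  5.698]
-123.92006293123569 30.450537391485483 127.60649366043904 0.24095323452720196
0.1 dy 3.7 dz 12.2 fr tx 0.12 tz -0.41 tip y-120 z144
0.2 dy 4.9 dz 11.8 fr tx 0.16 tz -0.39 tip y-115 z155
0.3 dy 6.0 dz 11.2 fr tx 0.20 tz -0.37 tip y-109 z167
0.4 dy 7.1 dz 10.6 fr tx 0.24 tz -0.35 tip y-102 z177
0.5 dy 8.1 dz 9.8 fr tx 0.27 tz -0.33 tip y-94 z187
0.6 dy 9.1 dz 9.0 fr tx 0.30 tz -0.30 tip y-85 z196
0.7 dy 9.9 dz 8.0 fr tx 0.33 tz -0.27 tip y-75 z204
0.8 dy 10.7 dz 7.0 fr tx 0.36 tz -0.23 tip y-64 z211
0.9 dy 11.3 dz 5.9 fr tx 0.38 tz -0.20 tip y-53 z217
1.0 dy 11.8 dz 4.7 fr tx 0.39 tz -0.16 tip y-41 z222
1.1 dy 12.3 dz 3.5 fr tx 0.41 tz -0.12 tip y-29 z225
1.2 dy 12.5 dz 2.3 fr tx 0.42 tz -0.08 tip y-17 z228
1.3 dy 12.7 dz 1.0 fr tx 0.42 tz -0.03 tip y-4 z229
1.4 dy 12.8 dz -0.3 fr tx 0.43 tz 0.01 tip y9 z228
1.5 dy 12.7 dz -1.5 fr tx 0.42 tz 0.05 tip y22 z227
1.6 dy 12.4 dz -2.8 fr tx 0.41 tz 0.09 tip y34 z224
1.7 dy 12.1 dz -4.0 fr tx 0.40 tz 0.13 tip y46 z220
1.8 dy 11.6 dz -5.2 fr tx 0.39 tz 0.17 tip y58 z215
```

Gripped: the opening corresponds to 11.9 mm, the width of the knob. I'll lift it along the arc.

Request:
drive_tool(
  increments=[
    [[0.06,0,-0.21],[0,0,0]],
    [[0.06,0,-0.2],[0,0,0]],
    [[0.08,0,-0.2],[0,0,0]],
    [[0.08,0,-0.19],[0,0,0]],
    [[0.2,0,-0.37],[0,0,0]],
  ],
)

```text
t: 10.55
eef_pos: [582.5, 182.2, 166.1]
tcp_rot: [-3.139, 0.0, 1.713]
ft_force: [-5.0, 0.3, -5.5]
opening: 0.119
```

Request:
drive_tool(
  increments=[
    [[0.24,0,-0.35],[0,0,0]],
    [[0.27,0,-0.33],[0,0,0]],
    [[0.3,0,-0.3],[0,0,0]],
    [[0.33,0,-0.27],[0,0,0]],
    [[0.36,0,-0.23],[0,0,0]],
  ],
)

```text
t: 10.97
eef_pos: [575.7, 227.3, 211.9]
tcp_rot: [-3.139, 0.001, 1.713]
ft_force: [-7.6, -4.0, -3.8]
opening: 0.125
```

```bash
python3 - <<'E'
from h import *
s=env.state();print(s['t'],s['eef_pos'],s['tcp_rot'],s['opening'],s['ft_force'],s['moment'])
h=np.array([566.8,290.6,120.]); yd=np.array([-np.sin(.147),np.cos(.147),0]);d=s['eef_pos']+[0,0,19]-h;y0=d@yd;print(y0,d[2],np.hypot(y0,d[2]),np.arctan2(d[2],-y0)-.241)
p=shot('side','side6.png');cv2.imwrite('pics/s6.png',cv2.resize(p['pixels'][80:300,200:420],(660,660)))
E
```

```text
10.9667 [575.714 227.26  211.946] [-3.139  0.001  1.713] 0.12538466134991802 [-7.556 -3.989 -3.751] [-0.933  1.259  0.133]
-63.9621752611511 110.94627832393454 128.06340827133315 0.8068243540502585
```

View pics/s6.png

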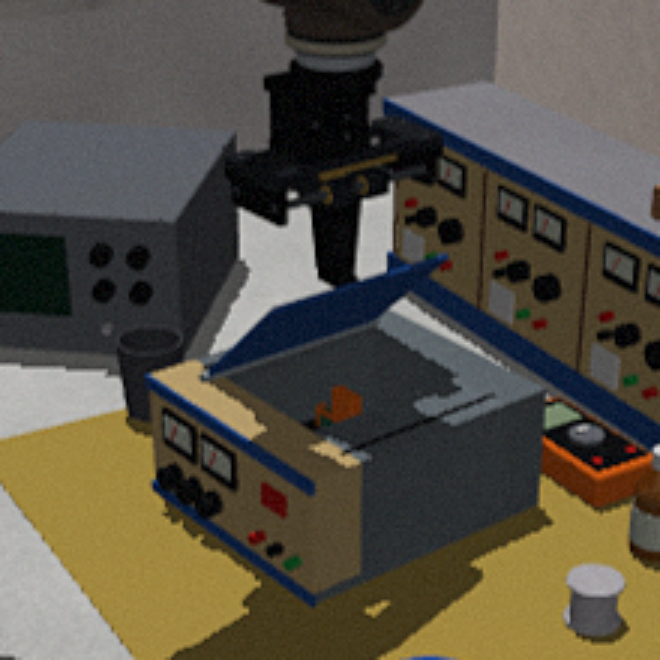

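The flap is opening and the orange tab shows in the well at (340,403) in the crop. I'll continue.

Request:
drive_tool(
  increments=[
    [[0.38,0.01,-0.2],[0,0,0]],
    [[0.39,0.01,-0.16],[0,0,0]],
    [[0.41,0,-0.12],[0,0,0]],
    [[0.42,0,-0.08],[0,0,0]],
    [[0.42,0,-0.03],[0,0,0]],
  ],
)

```text
t: 11.43
eef_pos: [566.7, 287.3, 230.1]
tcp_rot: [-3.138, 0.001, 1.713]
ft_force: [-15.1, -4.9, 4.6]
opening: 0.115
```

Request:
drive_tool(
  increments=[
    [[0.43,0,0.01],[0,0,0]],
    [[0.42,0,0.05],[0,0,0]],
    [[0.41,0,0.09],[0,0,0]],
    [[0.4,0,0.13],[0,0,0]],
    [[0.39,0,0.17],[0,0,0]],
  ],
)

```text
t: 11.85
eef_pos: [557.4, 349.5, 217.7]
tcp_rot: [-3.139, -0.002, 1.713]
ft_force: [-21.1, -1.0, 12.6]
opening: 0.121
```

```bash
python3 - <<'E'
from h import *
s=env.state();print(s['t'],s['eef_pos'],s['tcp_rot'],s['opening'],s['ft_force'],s['moment'])
h=np.array([566.8,290.6,120.]); yd=np.array([-np.sin(.147),np.cos(.147),0]);d=s['eef_pos']+[0,0,19]-h;y0=d@yd;print(y0,d[2],np.hypot(y0,d[2]),np.arctan2(d[2],-y0)-.241)
p=shot('side','side7.png');cv2.imwrite('pics/s7.png',cv2.resize(p['pixels'][80:300,200:420],(660,660)))
E
```

```text
11.85 [557.352 349.511 217.728] [-3.139 -0.002  1.713] 0.12147431113120653 [-21.122  -1.01   12.607] [-0.591  3.522 -0.172]
59.65931044655527 116.7276455809482 131.0899560066671 1.8022831673393376
```

View pics/s7.png

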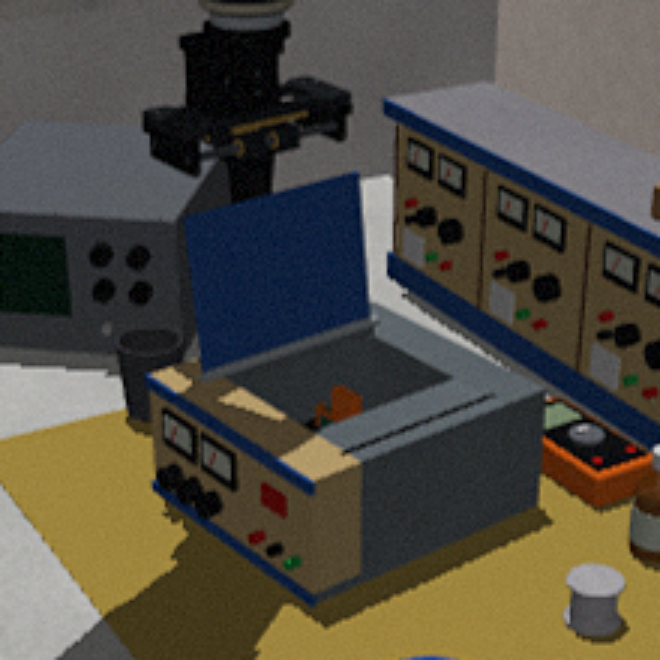

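The flap is past upright, at about 1.8 rad. I'll take it a little further for clearance, then release and rise.

Request:
drive_tool(
  increments=[
    [[0.25,-0.05,0.12],[0,0,0]],
    [[0.22,-0.05,0.15],[0,0,0]],
    [[0,0,0],[0,0,0]],
  ],
)

```text
t: 12.15
eef_pos: [554.9, 364.5, 209.7]
tcp_rot: [3.137, -0.004, 1.714]
ft_force: [-6.0, 3.6, 8.7]
opening: 0.115
```

Request:
drive_tool(
  increments=[
    [[0,0,0],[0,0,0]],
    [[0,0,0],[0,0,0]],
    [[0,0,0],[0,0,0]],
    [[0,0,0],[0,0,0]],
    [[0,0,0],[0,0,0]],
  ],
  jaw=0,
)

```text
t: 12.57
eef_pos: [555.5, 361.3, 207.1]
tcp_rot: [3.141, -0.0, 1.713]
ft_force: [-0.0, -0.6, -1.0]
opening: 0.412
```

Request:
drive_tool(
  increments=[
    [[0.1,0,-0.3],[0,0,0]],
    [[0.2,0,-0.5],[0,0,0]],
    [[0.1,0,-0.8],[0,0,0]],
    [[0,0,-1],[0,0,0]],
    [[0,0,-1],[0,0,0]],
  ],
)

```text
t: 12.98
eef_pos: [553.3, 373.4, 316.4]
tcp_rot: [-3.141, 0.0, 1.713]
ft_force: [-0.4, 0.2, 0.1]
opening: 0.496
```

```bash
python3 - <<'E'
from h import *
s=env.state();print(s['t'],s['eef_pos'],s['tcp_rot'],s['opening'],s['ft_force'])
p=shot('side','side8.png');
q=shot('scene','scene8.png')
for pp in(p,q):
  for t in('card_mid','card','flap_grip'):
    for d in env.tip_of(t,pp)[:2]: print(t,d,proj(pp,d['point']))
cv2.imwrite('pics/s8.png',np.hstack([cv2.resize(p['pixels'][60:280,200:420],(400,400)),cv2.resize(q['pixels'][60:280,280:500],(400,400))]))
print(rel([576.5,211.5,300])/30)
E
```

```text
12.9833 [553.31  373.393 316.44 ] [-3.141  0.     1.713] 0.49646550944792 [-0.354  0.237  0.125]
card_mid {'point': [578.2, 208.5, 60.1], 'score': 0.48} [[315.662 227.066]]
flap_grip {'point': [561.3, 343.0, 237.4], 'score': 0.82} [[285.768 150.576]]
card_mid {'point': [484.4, -87.8, 6.2], 'score': 0.74} [[281.837 314.276]]
card_mid {'point': [576.3, 208.4, 64.5], 'score': 0.41} [[371.271 231.94 ]]
flap_grip {'point': [561.1, 345.1, 239.6], 'score': 0.57} [[392.23  144.852]]
[-5.441  0.003  0.458]
```

View pics/s8.png

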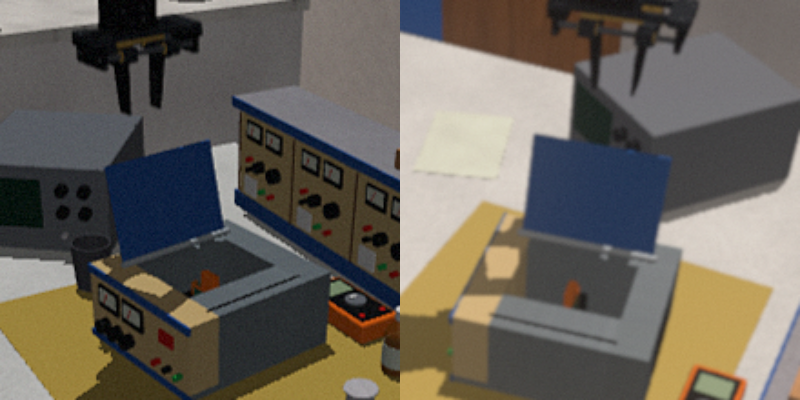

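The flap stays open. The card measures about (577,209), which agrees with the unit centre. I'll move over the card and look with the wrist camera.

Request:
drive_tool(
  increments=[
    [[-0.9,0,0],[0,0,0]],
    [[-0.95,0,0],[0,0,0]],
    [[-0.95,0,0],[0,0,0]],
    [[-0.95,0,0],[0,0,0]],
    [[-0.95,0,0.1],[0,0,0]],
  ],
)

```text
t: 13.8
eef_pos: [573.5, 232.4, 311.5]
tcp_rot: [-3.141, -0.0, 1.713]
ft_force: [0.9, -0.9, 0.1]
opening: 0.502
```

Request:
drive_tool(
  increments=[
    [[-0.95,0,0.3],[0,0,0]],
    [[-0.95,0,0.3],[0,0,0]],
    [[-0.5,0,0],[0,0,0]],
    [[0,0,0],[0,0,0]],
  ],
)

```text
t: 14.13
eef_pos: [584.1, 159.9, 293.2]
tcp_rot: [-3.14, 0.0, 1.71]
ft_force: [0.7, -0.1, -0.0]
opening: 0.497
```

```bash
python3 - <<'E'
from h import *
s=env.state();print(s['t'],s['eef_pos'],s['tcp_rot'],s['opening'],s['ft_force'])
p=shot('wrist','w9.png')
for t in('card_mid','card'):
    for d in env.tip_of(t,p)[:2]: print(t,d,proj(p,d['point']))
    for d in env.boxes_of(t,p)[:2]: print(t,d,proj(p,d['point']))
E
```

```text
14.1333 [584.05  159.929 293.154] [-3.14  0.    1.71] 0.49700435840061696 [ 0.748 -0.076 -0.012]
card_mid {'point': [581.6, 207.7, 62.8], 'score': 0.74} [[318.962 167.368]]
card_mid {'point': [580.3, 209.9, 107.0], 'score': 0.57} [[318.357 168.538]]
card {'point': [578.2, 210.8, 6.7], 'score': 0.61} [[316.162 160.761]]
card {'point': [579.5, 212.7, 104.5], 'score': 0.83} [[317.927 165.284]]
```

View pics/w9.png

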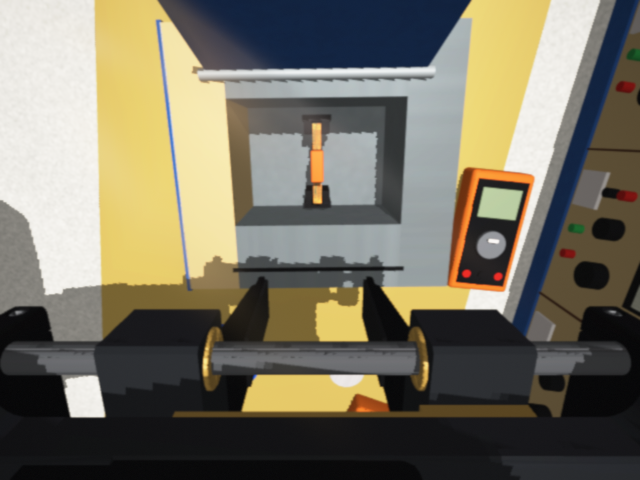

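```bash
python3 - <<'E'
from h import *
p=env.read_camera('wrist')
cv2.imwrite('pics/w9c.png',cv2.resize(p['pixels'][90:240,240:400],None,fx=4.5,fy=4.5,interpolation=2))
print(ray(p,(317,166),110)); c=ray(p,(317,166),110)
for a,b in((235,224),(400,222)),((226,98),(407,97)): print(ray(p,a if 0 else (a,b)[0],120),ray(p,b,120))
print(proj(p,[[576.5,211.5,110]]))
E
```

```text
[578.434 216.081 110.   ]
[507.682 150.952 120.   ] [665.351 175.703 120.   ]
[490.379 263.556 120.   ] [648.147 287.194 120.   ]
[[314.307 170.537]]
```

View pics/w9c.png

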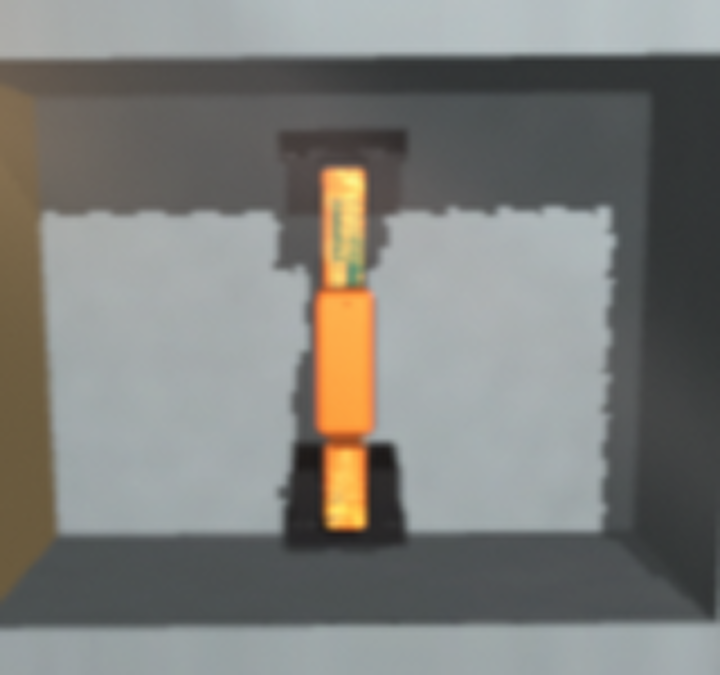

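```bash
python3 - <<'E'
from h import *
p=env.read_camera('wrist');print(ray(p,(316.9,170.9),110)); print(rel([578.5,211.2,81])/30)
E
```

```text
[578.945 211.478 110.   ]
[1.596 0.057 7.102]
```

Request:
drive_tool(
  increments=[
    [[0.8,0.03,0.2],[0,0,0]],
    [[0.8,0.03,0.6],[0,0,0]],
    [[0,0,0.9],[0,0,0]],
    [[0,0,0.9],[0,0,0]],
    [[0,0,0.9],[0,0,0]],
  ],
)

```text
t: 14.9
eef_pos: [578.3, 211.4, 188.0]
tcp_rot: [3.141, -0.0, 1.715]
ft_force: [0.9, 0.1, -0.1]
opening: 0.498
```

Request:
drive_tool(
  increments=[
    [[0,0,0.9],[0,0,0]],
    [[0,0,0.7],[0,0,0]],
    [[0,0,0.3],[0,0,0]],
    [[0,0,0],[0,0,0]],
  ],
)

```text
t: 15.23
eef_pos: [577.9, 210.5, 130.1]
tcp_rot: [-3.138, 0.0, 1.714]
ft_force: [-0.0, 0.3, -0.1]
opening: 0.501
```

```bash
python3 - <<'E'
from h import *
p=shot('wrist','w10.png')
s=env.state();print(s['t'],s['eef_pos'],s['tcp_rot'],s['opening'],s['ft_force']); print(rel([578.5,211.2,81])/30)
print(proj(p,[578.5,211.2,110]))
E
```

```text
15.2833 [578.673 210.59  131.713] [-3.141  0.     1.714] 0.499078170440021 [-0.755  0.009  0.816]
[ 0.021 -0.001  1.69 ]
[[315.789 282.582]]
```

View pics/w10.png

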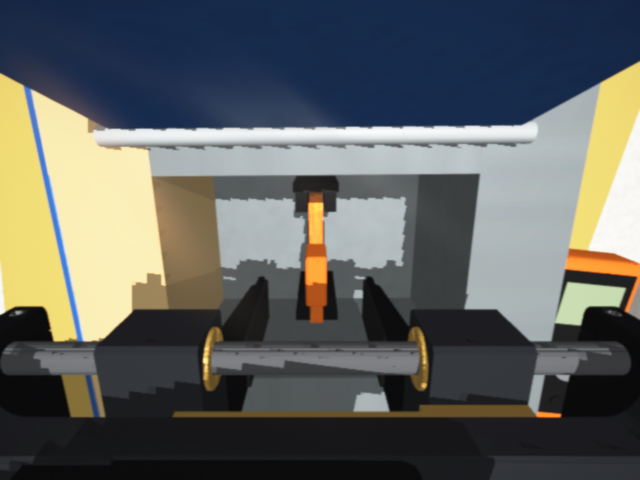

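The tab (316,280) is centred between the fingers. I'll descend and grip.

Request:
drive_tool(
  increments=[
    [[0,0,0.6],[0,0,0]],
    [[0,0,0.6],[0,0,0]],
    [[0,0,0.4],[0,0,0]],
    [[0,0,0.07],[0,0,0]],
    [[0,0,0],[0,0,0]],
  ],
)

```text
t: 15.7
eef_pos: [579.0, 210.3, 82.1]
tcp_rot: [3.141, -0.0, 1.713]
ft_force: [0.7, 0.1, 0.4]
opening: 0.499
```

Request:
drive_tool(
  increments=[
    [[0,0,0],[0,0,0]],
    [[0,0,0],[0,0,0]],
    [[0,0,0],[0,0,0]],
    [[0,0,0],[0,0,0]],
    [[0,0,0],[0,0,0]],
  ],
  jaw=-1,
)

```text
t: 16.12
eef_pos: [578.9, 210.2, 82.2]
tcp_rot: [3.141, -0.0, 1.713]
ft_force: [-0.4, -0.1, 0.1]
opening: 0.205
```

Request:
drive_tool(
  increments=[
    [[0,0,0],[0,0,0]],
    [[0,0,0],[0,0,0]],
    [[0,0,0],[0,0,0]],
    [[0,0,0],[0,0,0]],
  ],
)

```text
t: 16.45
eef_pos: [578.8, 210.2, 81.9]
tcp_rot: [3.141, -0.0, 1.713]
ft_force: [-1.0, -1.1, 3.1]
opening: 0.129
```

Gripped: 12.2 mm, the thickness of the tab. I'll draw it straight up, gently at first.

Request:
drive_tool(
  increments=[
    [[0,0,-0.15],[0,0,0]],
    [[0,0,-0.25],[0,0,0]],
    [[0,0,-0.3],[0,0,0]],
    [[0,0,-0.3],[0,0,0]],
    [[0,0,-0.3],[0,0,0]],
  ],
)

```text
t: 16.87
eef_pos: [578.8, 210.2, 122.0]
tcp_rot: [3.141, -0.0, 1.713]
ft_force: [-0.2, -0.5, -0.8]
opening: 0.127
```

Request:
drive_tool(
  increments=[
    [[0,0,-0.4],[0,0,0]],
    [[0,0,-0.4],[0,0,0]],
    [[0,0,-0.4],[0,0,0]],
    [[0,0,-0.5],[0,0,0]],
    [[0,0,-0.5],[0,0,0]],
  ],
)

```text
t: 17.28
eef_pos: [578.6, 210.1, 188.3]
tcp_rot: [3.141, -0.0, 1.713]
ft_force: [0.5, -0.2, -0.9]
opening: 0.123
```

Request:
drive_tool(
  increments=[
    [[0,0,-0.6],[0,0,0]],
    [[0,0,-0.6],[0,0,0]],
    [[0,0,-0.6],[0,0,0]],
    [[0,0,-0.3],[0,0,0]],
    [[0,0,0],[0,0,0]],
  ],
)

```text
t: 17.7
eef_pos: [579.3, 210.3, 252.4]
tcp_rot: [3.138, -0.0, 1.713]
ft_force: [0.5, 0.0, -0.4]
opening: 0.122
```

```bash
python3 - <<'E'
from h import *
p=shot('side','side11.png')
s=env.state();print(s['t'],s['eef_pos'],s['tcp_rot'],s['opening'],s['ft_force'])
for d in env.tip_of('card',p)[:2]: print(d)
cv2.imwrite('pics/s11.png',cv2.resize(p['pixels'][60:280,200:420],(660,660)))
E
```

```text
17.75 [578.813 210.199 250.72 ] [ 3.14  -0.     1.713] 0.12849414334145198 [ 0.015 -0.353 -0.136]
{'point': [576.8, 210.7, 178.7], 'score': 0.73}
```

View pics/s11.png

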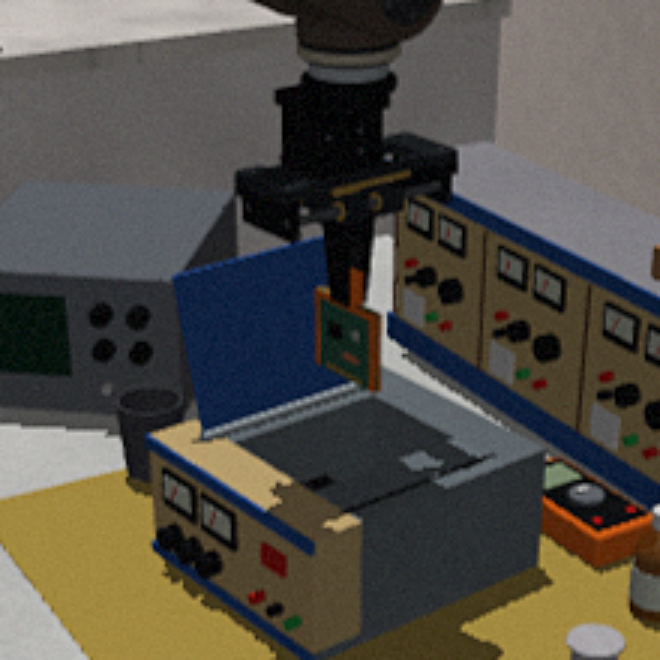

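The card hangs upright, clear of the well, with its bottom at about z 180. I'll measure the pad centre from its blue pixels and compute the move.

```bash
python3 - <<'E'
from h import *
for n,c in(('scene',(281,314)),('side',(344,314))):
    p=env.read_camera(n); b,g,r=[p['pixels'][...,i].astype(int) for i in range(3)]
    m=((b>r+50)&(b>g+30)).astype(np.uint8); w=np.zeros_like(m); w[c[1]-30:c[1]+30,c[0]-35:c[0]+35]=1; m*=w
    k=max(cv2.findContours(m,0,1)[0],key=cv2.contourArea); h=cv2.convexHull(k)[:,0]
    X=np.array([ray(p,u,4) for u in h.astype(float)]); cc,rr=cv2.minEnclosingCircle(X[:,:2].astype(np.float32)); print(cc,rr)
print(rel([483,-88.5,200])/30)
E
```

```text
(482.76092529296875, -84.5294189453125) 54.8154411315918
(481.9971008300781, -86.07543182373047) 55.618553161621094
[-9.4   -4.554  1.632]
```

Request:
drive_tool(
  increments=[
    [[-0.2,-0.1,0],[0,0,0]],
    [[-0.4,-0.2,0],[0,0,0]],
    [[-0.6,-0.3,0],[0,0,0]],
    [[-0.7,-0.34,0],[0,0,0]],
    [[-0.7,-0.34,0],[0,0,0]],
  ],
)

```text
t: 18.32
eef_pos: [550.8, 125.9, 249.2]
tcp_rot: [-3.141, 0.0, 1.714]
ft_force: [0.1, -0.2, -0.8]
opening: 0.125
```

Request:
drive_tool(
  increments=[
    [[-0.7,-0.34,0],[0,0,0]],
    [[-0.7,-0.34,0],[0,0,0]],
    [[-0.7,-0.34,0],[0,0,0]],
    [[-0.7,-0.34,0.1],[0,0,0]],
    [[-0.7,-0.34,0.2],[0,0,0]],
  ],
)

```text
t: 18.73
eef_pos: [515.2, 14.5, 240.8]
tcp_rot: [3.141, 0.0, 1.713]
ft_force: [0.3, -1.2, -1.0]
opening: 0.124
```

Request:
drive_tool(
  increments=[
    [[-0.7,-0.34,0.2],[0,0,0]],
    [[-0.7,-0.34,0.3],[0,0,0]],
    [[-0.7,-0.34,0.3],[0,0,0]],
    [[-0.5,-0.25,0.3],[0,0,0]],
    [[-0.3,-0.15,0.2],[0,0,0]],
  ],
)

```text
t: 19.15
eef_pos: [484.8, -77.8, 200.8]
tcp_rot: [-3.14, -0.0, 1.712]
ft_force: [-0.3, -1.0, 0.0]
opening: 0.126
```

```bash
python3 - <<'E'
from h import *
print(rel([482.5,-86.5,199.5])/30)
E
```

```text
[-0.278 -0.117  0.043]
```

Request:
drive_tool(
  increments=[
    [[-0.2,-0.1,0.04],[0,0,0]],
    [[-0.08,-0.02,0],[0,0,0]],
    [[0,0,0],[0,0,0]],
    [[0,0,0],[0,0,0]],
    [[0,0,0],[0,0,0]],
  ],
)

```text
t: 19.57
eef_pos: [484.3, -84.1, 200.9]
tcp_rot: [3.141, 0.0, 1.714]
ft_force: [0.6, 0.0, -0.3]
opening: 0.122
```

Request:
drive_tool(
  increments=[
    [[0,0,0],[0,0,0]],
    [[0,0,0],[0,0,0]],
    [[0,0,0],[0,0,0]],
    [[0,0,0],[0,0,0]],
    [[0,0,0],[0,0,0]],
  ],
)

```text
t: 19.98
eef_pos: [484.0, -84.6, 200.5]
tcp_rot: [3.142, -0.0, 1.713]
ft_force: [0.1, -0.7, -0.5]
opening: 0.122
```

```bash
python3 - <<'E'
from h import *
s=env.state();print(s['t'],s['eef_pos'],s['tcp_rot'],s['opening'],s['ft_force'],s['qvel'])
im=[]
for n in('side','scene'):
    p=shot(n,n+'12.png')
    for t in('card','card_mid','hasp_end','flap_grip','pad_top'):
        for d in env.tip_of(t,p)[:2]: print(n,t,d)
    f=p['pixels'].copy(); b=np.array([*s['eef_pos'][:2],s['eef_pos'][2]-70])
    for q in proj(p,[b,[482.5,-86.5,4]]): cv2.circle(f,tuple(int(v) for v in q),2,(255,0,255),-1)
    im.append(f)
cv2.imwrite('pics/f.png',np.hstack([cv2.resize(im[0][100:440,180:520],(400,400)),cv2.resize(im[1][120:460,160:500],(400,400))]))
E
```

```text
19.9833 [484.049 -84.572 200.514] [ 3.142 -0.     1.713] 0.12195372116616499 [ 0.076 -0.717 -0.509] [-0.001  0.001  0.     0.001 -0.     0.   ]
side card {'point': [483.7, -80.6, 129.1], 'score': 0.67}
side card_mid {'point': [482.3, -87.8, 179.7], 'score': 0.64}
side hasp_end {'point': [437.5, -315.0, 74.0], 'score': 0.79}
side hasp_end {'point': [159.7, -309.2, 47.8], 'score': 0.74}
side flap_grip {'point': [558.3, 345.7, 237.8], 'score': 0.76}
side pad_top {'point': [484.0, -86.6, 1.9], 'score': 0.97}
scene card {'point': [481.0, -87.3, 133.9], 'score': 0.81}
scene card {'point': [768.6, 0.3, 1.3], 'score': 0.67}
scene card_mid {'point': [485.5, -85.6, 181.1], 'score': 0.78}
scene hasp_end {'point': [443.4, -310.6, 67.1], 'score': 0.96}
scene hasp_end {'point': [161.2, -310.8, 50.2], 'score': 0.57}
scene flap_grip {'point': [559.6, 346.8, 238.7], 'score': 0.78}
scene pad_top {'point': [484.3, -86.6, 4.2], 'score': 0.72}
```

View pics/f.png

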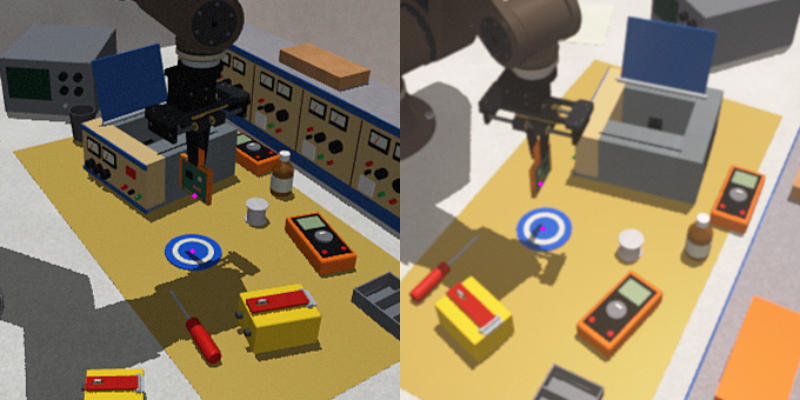

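View pics/scene12.png

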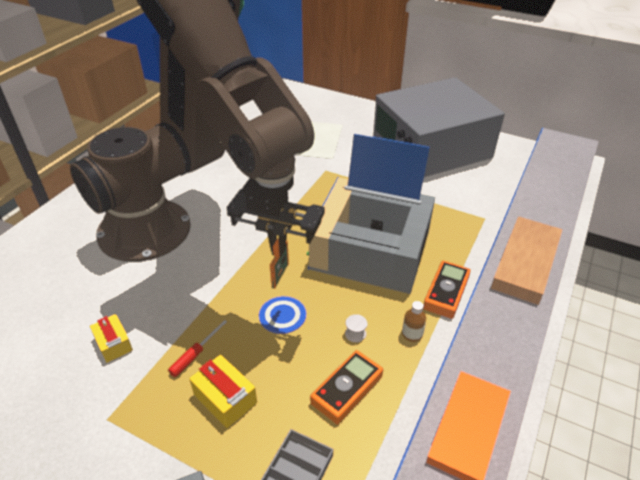

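The card hangs upright and still, about 2 mm from the pad's middle. Its bottom is at z≈130, so there is about 126 mm of air beneath it. The hasp is flat, the flap is open and nothing else has moved, so I'm handing it in.

```bash
python3 -c "
from cell import env
print(env.job_done()); s=env.state(); print(s['t'],s['eef_pos'],s['opening'])"
```

```text
the job is handed in; nothing more can be done
None
the job is handed in; nothing more can be done
```

I handed the job in at about 20 s of the 72 s allowed; the hand-in reports no verdict. In the order asked, I closed the large isolator's hasp, opened the flap, drew the card straight up by its tab and held it over the pad.

What the last checks showed:
- **Hasp:** it reached its stop at 27 N, and both cameras show it flat with the staple through the slot.
- **Flap:** it stayed open after I let go, at roughly 1.9 rad.
- **Card:** it hangs upright and still in the gripper, with the opening at the tab's 12 mm. It is within about 2 mm of the pad's middle, with about 126 mm of air beneath it.
- **Bystanders:** nothing else looked moved in the last pictures.

What disagreed or went off:
- **Card's lower edge:** the networks put it at 129 and 134 mm, against about 130 mm from the arm's own position. All are inside the 10 to 15 cm band.
- **Pad centre:** estimates of its y ranged from -84.5 to -89 mm.
- **Sideways force:** it built up to about 21 N at the wrist while I swung the flap, and was gone once I released the knob.

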